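# Slip-test cabinet feet on the tilting plane and sort them

### The arm

A 7-joint arm with a two-finger parallel gripper is mounted at the origin on the work surface. World frame = base frame: x ahead of the robot, y to its left, z up, the work surface at z = 0. Lengths are in m, angles in rad, forces in N, time in s.
With the tool pointing down it reaches from about 0.425 to 0.925 m from the base axis. Payload 6.8 kg.
Tool frame: the origin (TCP) lies on the centre line of the jaws, within the pads' length; the fingertips stand 25 mm ahead of it and the grasp point (between the pads) lies 6 mm ahead of it; z points along the fingers, y is the line along which they close (so a half turn about z gives the same grasp; the last joint's range is limited). The gripper opens to 85 mm and grips with 20 to 120 N. Pads are 22 mm wide; open, the fingers measure 114 mm over their backs; the gripper's body (76 mm by 85 mm) begins 54 mm behind the grasp point. The pads swing forward as they close: fully open they stand 13 mm farther back than shut.
Start: joints at [-1.302, 0.477, 0.022, 1.555, -0.011, 1.109, -0.083], TCP at [0.248, 0.628, 0.256] pointing down, gripper open.
Joint ranges: [-2.96, 2.96], [-0.34, 2.1], [-1.41, 1.46], [0.24, 2.44], [-1.37, 4.51], [0.17, 1.92], [-2.96, 2.96]. Speed limits (rad/s): [2.39, 2.39, 3.14, 3.14, 3.14, 3.14, 3.14].

### API

Orientations are given as a unit quaternion [w, x, y, z].
In Python, from cell import manip, camera, camera_model, order gives the robot as it stands.
- The arm moves only by the tool move_arm, never from a script. Its arguments are lists of equal length, an entry for each row: "linear": the shift along the tool's x, y, z each as a share of 250 mm, from -1 to 1, a list of three; "angular": the turn, a rotation vector about the tool's x, y, z each as a share of 45 degrees, from -1 to 1, a list of three. In form: {"linear": [[dx, dy, dz], ...], "angular": [[rx, ry, rz], ...]}. A call has 1 to 8 rows; each row is the pose to reach, as a shift and turn from the pose commanded when the call began, along the tool's axes at that moment; what a row does not reach only later rows make up. A row lasts 1/10 s, in which the tool goes at most 50 mm and 8.59 degrees, less where a joint would pass 70% of its speed; a pose out of reach is approached as far as the arm can. A call with a number of a shift or a turn outside -1 to 1 is refused whole. A call with a gripper value outside its range is refused whole. "jaw" is the opening in per cent of the stroke, from 0 (shut) to 100 (fully open), set as the call begins (left out, the last holds). The fingers move at their own pace and stop on an object; "grip_force" is the grip in N (left out, the last holds). Time passes only in rows, so rows that repeat a pose let the fingers close. It gives the time, the measured TCP pose, the force, the opening and the grip force at its end, in the units of the state.
- manip.get_obs(): the state, without advancing time (a new reading comes with each control period).
- camera(name): name is "side" or "top"; returns the picture (420x560x3 uint8, blue, green, red); there is no depth.
- camera_model(name): a dict with "mtx" (3x3 intrinsics, pixels), "R" (3x3) and "t" (3): a world point X has camera coordinates R X + t. Camera axes: x right, y down, z forward; pixel columns grow to the right and rows downward; lengths in m; the calibration is good to about 2 mm. A picture is of the moment at which its call begins. camera_model takes no time and is no camera call.
- order.hand_in(): hands the job in; it is judged then, once.
The state is a dict: "time": time; "qpos": joint angles; "qvel": joint speeds; "tau": joint torques, N m; "eef_pos": TCP position; "orientation": TCP orientation; "contact_force": force on the tool from outside, world axes, zero at the start; "moment": the same for the moment, N m; "opening": finger opening in m; "grasp_force": force on a finger pad.
Only numpy, scipy, OpenCV 4.12 (cv2) and the standard library are available. Lean on these libraries where they do the work, as an engineer would, in place of code of your own. Each camera call takes 0.05 s, during which the arm holds its last target. There are 200 camera calls.

### The job

Three gramophone cabinet feet stand on the veneer-faced tilting plane; they look alike, but some rubber soles have gone hard. Swing the plane smoothly right up to its stop, see which feet slide down and which hold, and lower it flat again with the feet still on it. First take whatever slid off to the red tray, so that nothing gets mixed up, then put those that held in the green tray; set each foot down gently and upright, and leave everything else on the cart where it is.

Things in the scene. Friction and masses are not known exactly. Their poses are not given: they have to be found in the camera images.
- ramp (a joint): tilt of the slip tester's plane, rad: 0 = flat on its rest bar (start), 0.36 (21 degrees) = at its upper stop. The hinge is at the end farther from the robot, the free edge with the handle towards the robot. It is stiff and counterbalanced: the plane stays wherever it is left; lifting it at the handle with the feet on takes up to 10 N, pushing it down less.
- ramp_handle (a point): middle of the plane's black handle, a level round bar 22 thick, 75 long, projecting from the middle of the free edge along this frame's x (the frame turns with the plane), 50 above the cart top when flat. Room below and on both sides: pinch it across, along y; it turns in the grip as the plane tilts. It swings on an arc of radius 293 about the hinge.
- ramp_hinge (a point): point on the hinge axis at the middle of the plane's width, 50 above the cart top. x: horizontal, square to the hinge axis, pointing away from the handle; y: along the hinge axis; z up. The handle swings up about y.
- ramp_face (a point): centre of the plane's polished walnut veneer surface, 240 (x) x 270 (y), 60 above the cart top when flat. Axes turn with the plane: x down the slope towards the hinge (free edge at x = -120; a rubber-faced stop bar 16 high at x = +107 catches what slides down), y across, z square to the surface.
- tester: grey cast bed of the slip tester, 280 x 300 x 12, fixed to the cart, under the plane; origin on the cart top under the centre of the plane. On its +y side stands a thin white quadrant scale reaching 135 above the cart top.
- green_tray_floor (a point): centre of the floor of the green tray (for feet that hold): inside 212 (x) x 122 (y), floor 4 above the cart top, walls 4 thick, rim 26 above the cart top; x along its length, z up. Fixed to the cart.
- red_tray_floor (a point): centre of the floor of the red tray (for feet that slip): same size and axes as the green tray. Fixed to the cart.
- foot_a_mid (a point): centre of a turned cabinet foot, on its axis (z), 35 above its underside; three look alike, about 200 g. Black rubber sole and brass flange, 76 across, up to 14 above the underside; then a straight round walnut neck 40 across up to the top at 70: grip the neck here or a little higher, from any side. Starts on the upper half of the plane, 90 from the next. A hardened sole cannot be seen.
- foot_b_mid (a point): centre of a turned cabinet foot, on its axis (z), 35 above its underside; three look alike, about 200 g. Black rubber sole and brass flange, 76 across, up to 14 above the underside; then a straight round walnut neck 40 across up to the top at 70: grip the neck here or a little higher, from any side. Starts on the upper half of the plane, 90 from the next. A hardened sole cannot be seen.
- foot_c_mid (a point): centre of a turned cabinet foot, on its axis (z), 35 above its underside; three look alike, about 200 g. Black rubber sole and brass flange, 76 across, up to 14 above the underside; then a straight round walnut neck 40 across up to the top at 70: grip the neck here or a little higher, from any side. Starts on the upper half of the plane, 90 from the next. A hardened sole cannot be seen.
- soundbox: bystander: tarnished silver gramophone soundbox, a disc 62 across and 42 high with its stub, lying on the cart. Origin: centre of its underside. Leave alone.
- gooseneck_1: bystander: bent brass gooseneck tube, 24 thick, about 150 x 120, lying flat. Origin on the cart top near its straight leg. Leave alone.
- gooseneck_2: bystander: a second bent brass gooseneck tube like the first. Leave alone.
- bracket: bystander: black iron L-shaped motor bracket, base 120 x 50, upright 72 high. Origin: centre of its underside. Leave alone.
- panel: bystander: walnut veneer panel 180 x 120 x 5 lying flat. Origin: centre of its underside. Leave alone.
- driver: bystander: screwdriver, 190 long, lying on the cart. Leave alone.
- foot_a: the same foot as foot_a_mid, with the origin at the centre of its underside.
- foot_b: the same foot as foot_b_mid, with the origin at the centre of its underside.
- foot_c: the same foot as foot_c_mid, with the origin at the centre of its underside.
Things that resemble listed ones, but are neither listed nor needed, are in the scene too. Leave any turquoise look-alike of the foot_c alone. Leave any turquoise look-alike of the foot_b alone.

How it is judged:
By the outcome, as a careful person would: the job done as asked, in the order asked, and still so for the second after the job is handed in, with the robot touching nothing.
It also fails if it takes over 72 s, if anything falls off the work surface, if the arm or the gripper's body presses on something with over 40 N, if the wrist force passes 120 N, or if a joint passes its speed limit or range.

## Working session

There is one attempt and no reset: what is moved stays moved. The work goes in short steps, Python scripts to look and compute and a tool call to move; the robot and the scene stay as the last step left them, time stands still between calls to the robot, and variables do not carry over. Pictures are saved under pics/ and viewed, at most 10 in all, crops included, and the job is handed in when it is done.

Besides the shell and the picture viewer there is one more tool, called after "Request:" by a JSON object that holds its "op" and its "data", one argument or row to a line. move_arm: Moves the arm, as the interface text tells. Shift numbers are shares of 250 mm and turn numbers shares of 45 degrees, none past 1 either way. Its arguments: {"type":"object","properties":{"linear":{"type":"array"},"angular":{"type":"array"},"jaw":{"type":"number"},"grip_force":{"type":"number"}},"required":["linear","angular"]}

```bash
mkdir -p pics; ls; python3 - <<'E'
from cell import manip,camera,camera_model
import cv2,numpy as np
for n in("top","side"):
    cv2.imwrite(f"pics/{n}0.png",cv2.resize(camera(n),(800,600)))
    m=camera_model(n);print(n,np.round(m["mtx"],1).tolist(),np.round(m["R"],3).tolist(),np.round(m["t"],3).tolist())
o=manip.get_obs();print(o["time"],o["eef_pos"],o["orientation"],o["opening"])
E
```

```text
pics
top [[415.1, 0.0, 276.9], [0.0, 415.1, 211.9], [0.0, 0.0, 1.0]] [[0.086, -0.996, -0.002], [-0.976, -0.084, -0.201], [0.2, 0.019, -0.98]] [-0.032, 0.552, 1.313]
side [[506.3, 0.0, 282.3], [0.0, 506.3, 210.3], [0.0, 0.0, 1.0]] [[-0.997, -0.073, 0.016], [-0.064, 0.72, -0.691], [0.039, -0.69, -0.723]] [0.53, 0.093, 1.79]
0.1 [0.24818426 0.62719196 0.25541431] [-9.47152543e-05  1.87250431e-01  9.82311859e-01 -8.23884853e-04] 0.08504998039985309
```

View pics/top0.png

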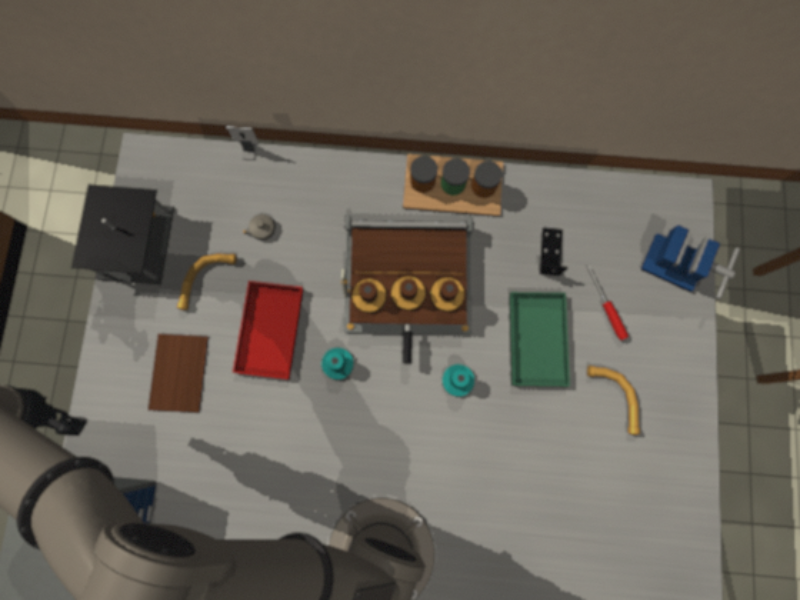

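View pics/side0.png

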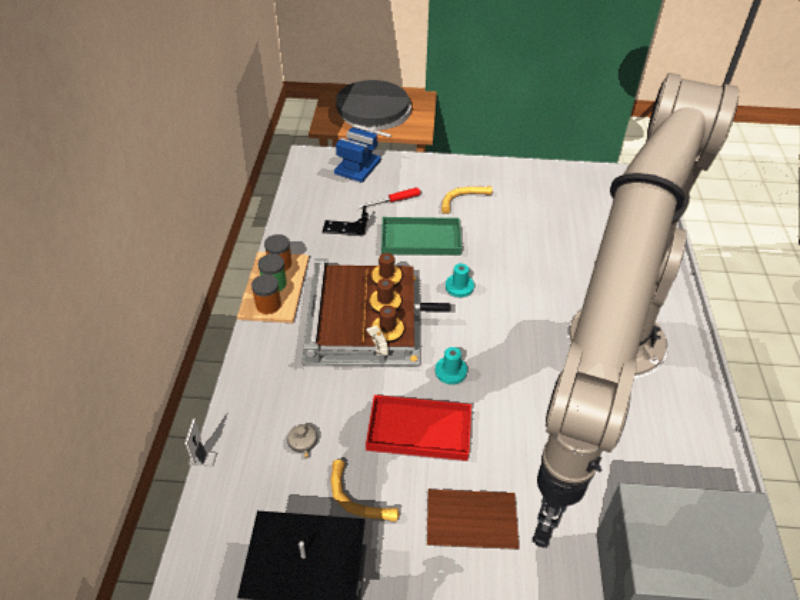

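The top view shows three brass and walnut feet at (369,294), (408,292) and (448,294) on the plane, with the black handle at (407,345). The two turquoise look-alikes on the cart at (338,364) and (460,380) are to be left alone. The red tray is at (269,331) and the green one at (540,340).

```bash
cat > h.py <<'E'
from cell import manip,camera,camera_model,order
import cv2,numpy as np
from scipy.spatial.transform import Rotation as Ro
def ray(n,u,v,z):
    m=camera_model(n);R=np.array(m["R"]);t=np.array(m["t"])
    d=R.T@np.linalg.solve(np.array(m["mtx"]),[u,v,1]);c=-R.T@t
    return c+d*(z-c[2])/d[2]
def crop(n,f,u0,v0,w,h,s):
    cv2.imwrite(f,cv2.resize(camera(n)[v0:v0+h,u0:u0+w],None,fx=s,fy=s,interpolation=cv2.INTER_CUBIC))
def rel(p,yaw_to=None,base=None):
    o=manip.get_obs();w,x,y,z=o["orientation"];r=Ro.from_quat([x,y,z,w])
    return r.inv().apply(np.array(p)-o["eef_pos"])/.25
E
python3 - <<'E'
from h import *
crop("top","pics/t1.png",155,145,250,130,3.2)
crop("side","pics/s1.png",210,165,140,110,5.6)
for k,u,v,z in[("h0",407,327,.05),("h1",407,362,.05),("fa",369,284,.13),("fb",408,283,.13),("fc",448,284,.13),("red",269,331,.004),("green",540,340,.004),("tq1",338,364,.04),("tq2",460,380,.04)]:
    print(k,np.round(ray("top",u*.7,v*.7,z),3))
E
```

```text
h0 [ 0.499 -0.016  0.05 ]
h1 [ 0.419 -0.023  0.05 ]
fa [0.574 0.075 0.13 ]
fb [ 0.584 -0.01   0.13 ]
fc [ 0.589 -0.098  0.13 ]
red [0.469 0.31  0.004]
green [ 0.502 -0.332  0.004]
tq1 [0.402 0.134 0.04 ]
tq2 [ 0.389 -0.146  0.04 ]
```

View pics/t1.png

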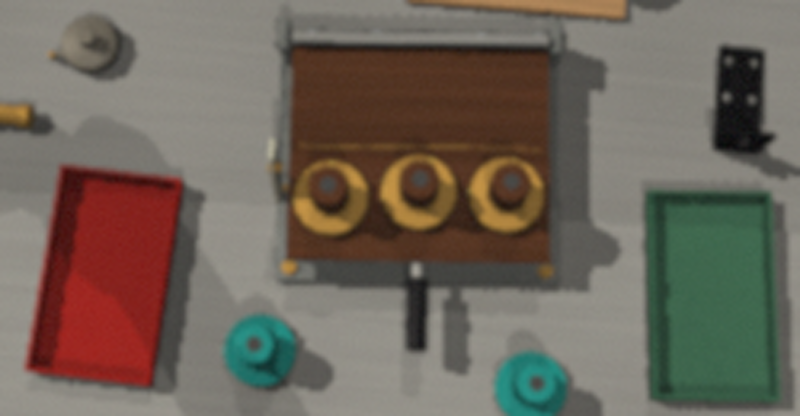

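View pics/s1.png

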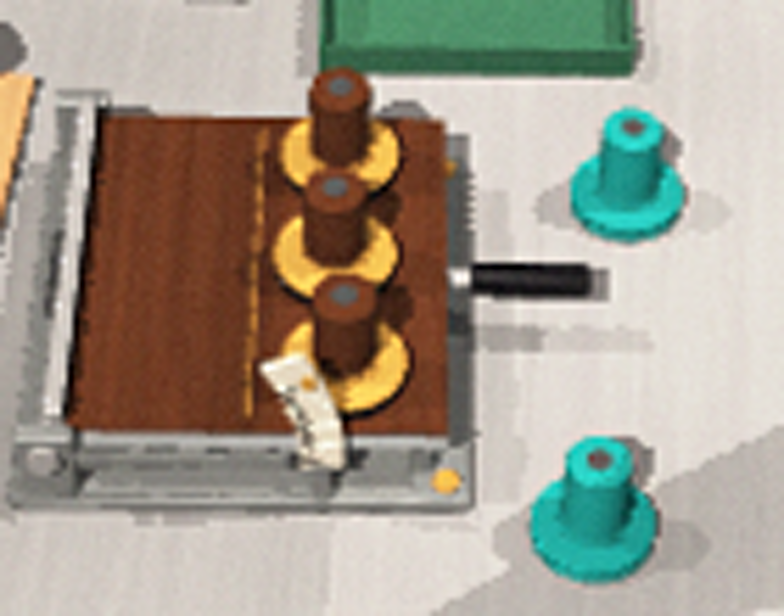

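```bash
python3 - <<'E'
from h import *
T=lambda x,y,z:ray("top",155+x/3.2,145+y/3.2,z)
S=lambda x,y,z:ray("side",210+x/5.6,165+y/5.6,z)
print("top")
for k,x,y,z in[("h0",417,280,.055),("h1",416,350,.055),("pl",288,262,.06),("pr",550,262,.06),("plf",294,46,.06),("prf",549,46,.06),("fa",328,186,.13),("fb",420,181,.13),("fc",511,184,.13),("tq1",254,345,.07),("tq2",536,383,.07),
 ("R",62,167,.026),("R",182,180,.026),("R",152,385,.026),("R",27,370,.026),("G",646,192,.026),("G",770,192,.026),("G",777,400,.026),("G",652,402,.026)]:print(k,np.round(T(x,y,z),3)[:2])
print("side")
for k,x,y,z in[("h0",475,275,.055),("h1",590,277,.055),("fa",342,292,.13),("fb",335,186,.13),("fc",340,87,.13),("tq1",598,460,.07),("tq2",634,127,.07)]:print(k,np.round(S(x,y,z),3)[:2])
E
```

```text
top
h0 [ 0.487 -0.018]
h1 [ 0.415 -0.023]
pl [0.493 0.114]
pr [ 0.516 -0.152]
plf [0.723 0.131]
prf [ 0.746 -0.136]
fa [0.56  0.076]
fb [ 0.573 -0.013]
fc [ 0.577 -0.102]
tq1 [0.405 0.139]
tq2 [ 0.391 -0.144]
R [0.58  0.367]
R [0.576 0.238]
R [0.359 0.244]
R [0.363 0.374]
G [ 0.605 -0.252]
G [ 0.617 -0.382]
G [ 0.399 -0.396]
G [ 0.386 -0.268]
side
h0 [ 0.489 -0.014]
h1 [ 0.417 -0.019]
fa [0.565 0.077]
fb [ 0.577 -0.01 ]
fc [ 0.582 -0.098]
tq1 [0.409 0.142]
tq2 [ 0.393 -0.142]
```

```bash
cat >> h.py <<'E'
def plan(start,*wps):
    """start None=measured, or (x,y,z,yaw deg of tool x); wps same; each leg relative to previous"""
    if start is None:
        o=manip.get_obs();w,x,y,z=o["orientation"];r=Ro.from_quat([x,y,z,w])
        tx=r.apply([1,0,0]);start=(*o["eef_pos"],np.degrees(np.arctan2(tx[1],tx[0])))
        print("t",round(o["time"],2),"pose",np.round(start,4),"tz",np.round(r.apply([0,0,1]),3))
    s=np.array(start,float)
    for w in wps:
        w=np.array(w,float);d=w-s;a=np.radians(s[3])
        l=np.array([np.cos(a)*d[0]+np.sin(a)*d[1],np.sin(a)*d[0]-np.cos(a)*d[1],-d[2]])/.25
        da=(d[3]+180)%360-180
        print(np.round(w,3),"lin",np.round(l,3).tolist(),"rz",round(-da/45,3),"rows>=",int(np.ceil(max(np.linalg.norm(d[:3])/.05,abs(da)/8.59))));s=w
E
python3 - <<'E'
from h import *
plan(None,(.34,.41,.256,167),(.43,.19,.256,176),(.453,-.019,.2,184.5),(.453,-.019,.056,184.5))
E
```

```text
t 0.2 pose [  0.2482   0.6274   0.2557 158.4107] tz [-0.    -0.001 -1.   ]
[  0.34    0.41    0.256 167.   ] lin [-0.661, -0.673, -0.001] rz -0.191 rows>= 5
[  0.43    0.19    0.256 176.   ] lin [-0.549, -0.776, -0.0] rz -0.2 rows>= 5
[ 4.530e-01 -1.900e-02  2.000e-01  1.845e+02] lin [-0.15, -0.828, 0.224] rz -0.189 rows>= 5
[ 4.530e-01 -1.900e-02  5.600e-02  1.845e+02] lin [-0.0, 0.0, 0.576] rz -0.0 rows>= 3
```

Request:
{"op": "move_arm", "data": {
  "linear": [
    [-0.661, -0.673, 0],
    [-0.661, -0.673, 0],
    [-0.661, -0.673, 0],
    [-0.661, -0.673, 0],
    [-0.661, -0.673, 0],
    [-0.661, -0.673, 0],
    [-0.661, -0.673, 0]
  ],
  "angular": [
    [0, 0, -0.191],
    [0, 0, -0.191],
    [0, 0, -0.191],
    [0, 0, -0.191],
    [0, 0, -0.191],
    [0, 0, -0.191],
    [0, 0, -0.191]
  ],
  "jaw": 100
}}

```text
time: 0.9
eef_pos: [0.3405, 0.4099, 0.2565]
orientation: [-0.0, 0.114, 0.993, 0.0]
contact_force: [-0.3, 1.4, -0.4]
opening: 0.0851
grasp_force: 0.0
```

Request:
{"op": "move_arm", "data": {
  "linear": [
    [-0.549, -0.776, 0],
    [-0.549, -0.776, 0],
    [-0.549, -0.776, 0],
    [-0.549, -0.776, 0],
    [-0.549, -0.776, 0],
    [-0.549, -0.776, 0],
    [-0.549, -0.776, 0]
  ],
  "angular": [
    [0, 0, -0.2],
    [0, 0, -0.2],
    [0, 0, -0.2],
    [0, 0, -0.2],
    [0, 0, -0.2],
    [0, 0, -0.2],
    [0, 0, -0.2]
  ]
}}

```text
time: 1.6
eef_pos: [0.4304, 0.1915, 0.2564]
orientation: [0.0, 0.035, 0.999, 0.0]
contact_force: [-0.6, 1.0, -0.4]
opening: 0.0855
grasp_force: 0.0
```

Request:
{"op": "move_arm", "data": {
  "linear": [
    [-0.15, -0.828, 0.224],
    [-0.15, -0.828, 0.224],
    [-0.15, -0.828, 0.224],
    [-0.15, -0.828, 0.224],
    [-0.15, -0.828, 0.224],
    [-0.15, -0.828, 0.224],
    [-0.15, -0.828, 0.224],
    [-0.15, -0.828, 0.224]
  ],
  "angular": [
    [0, 0, -0.189],
    [0, 0, -0.189],
    [0, 0, -0.189],
    [0, 0, -0.189],
    [0, 0, -0.189],
    [0, 0, -0.189],
    [0, 0, -0.189],
    [0, 0, -0.189]
  ]
}}

```text
time: 2.4
eef_pos: [0.4538, -0.016, 0.2005]
orientation: [0.0, -0.041, 0.999, 0.0]
contact_force: [-0.3, 0.7, 0.5]
opening: 0.0851
grasp_force: 0.0
```

Request:
{"op": "move_arm", "data": {
  "linear": [
    [0, 0, 0.15],
    [0, 0, 0.3],
    [0, 0, 0.42],
    [0, 0, 0.52],
    [0, 0, 0.576],
    [0, 0, 0.576],
    [0, 0, 0.576]
  ],
  "angular": [
    [0, 0, 0],
    [0, 0, 0],
    [0, 0, 0],
    [0, 0, 0],
    [0, 0, 0],
    [0, 0, 0],
    [0, 0, 0]
  ]
}}

```text
time: 3.1
eef_pos: [0.4537, -0.0173, 0.0566]
orientation: [0.0, -0.04, 0.999, 0.0]
contact_force: [0.4, -0.2, 0.3]
opening: 0.0855
grasp_force: 0.0
```

Request:
{"op": "move_arm", "data": {
  "linear": [
    [0, 0, 0],
    [0, 0, 0],
    [0, 0, 0],
    [0, 0, 0],
    [0, 0, 0],
    [0, 0, 0],
    [0, 0, 0],
    [0, 0, 0]
  ],
  "angular": [
    [0, 0, 0],
    [0, 0, 0],
    [0, 0, 0],
    [0, 0, 0],
    [0, 0, 0],
    [0, 0, 0],
    [0, 0, 0],
    [0, 0, 0]
  ],
  "jaw": 0,
  "grip_force": 40
}}

```text
time: 3.9
eef_pos: [0.4536, -0.02, 0.0567]
orientation: [0.001, -0.038, 0.999, -0.001]
contact_force: [-0.8, -5.9, 5.1]
opening: 0.0208
grasp_force: 39.3
```

```bash
python3 - <<'E'
from h import *
plan(None);o=manip.get_obs();print(o["contact_force"],o["opening"])
# arc: tool x = -plane x
for th in np.linspace(0,.365,31):
    print(round(th,3),"lx",round(-.293*(1-np.cos(th))/.25,4),"lz",round(-.293*np.sin(th)/.25,4))
E
```

```text
t 3.9 pose [ 4.536000e-01 -2.000000e-02  5.670000e-02 -1.755955e+02] tz [ 0.001 -0.001 -1.   ]
[-0.75236722 -5.9070224   5.06915884] 0.02078866053686977
0.0 lx -0.0 lz -0.0
0.012 lx -0.0001 lz -0.0143
0.024 lx -0.0003 lz -0.0285
0.036 lx -0.0008 lz -0.0428
0.049 lx -0.0014 lz -0.057
0.061 lx -0.0022 lz -0.0713
0.073 lx -0.0031 lz -0.0855
0.085 lx -0.0042 lz -0.0997
0.097 lx -0.0055 lz -0.1139
0.109 lx -0.007 lz -0.1281
0.122 lx -0.0087 lz -0.1422
0.134 lx -0.0105 lz -0.1564
0.146 lx -0.0125 lz -0.1705
0.158 lx -0.0146 lz -0.1846
0.17 lx -0.017 lz -0.1987
0.182 lx -0.0195 lz -0.2127
0.195 lx -0.0221 lz -0.2267
0.207 lx -0.025 lz -0.2407
0.219 lx -0.028 lz -0.2546
0.231 lx -0.0312 lz -0.2685
0.243 lx -0.0345 lz -0.2824
0.256 lx -0.038 lz -0.2962
0.268 lx -0.0417 lz -0.31
0.28 lx -0.0456 lz -0.3237
0.292 lx -0.0496 lz -0.3374
0.304 lx -0.0538 lz -0.351
0.316 lx -0.0582 lz -0.3646
0.328 lx -0.0627 lz -0.3781
0.341 lx -0.0674 lz -0.3916
0.353 lx -0.0722 lz -0.405
0.365 lx -0.0772 lz -0.4183
```

Request:
{"op": "move_arm", "data": {
  "linear": [
    [0, 0, -0.007],
    [-0.0003, 0, -0.02],
    [-0.0008, 0, -0.036],
    [-0.0014, 0, -0.053],
    [-0.0022, 0, -0.069],
    [-0.0031, 0, -0.0845],
    [-0.0042, 0, -0.0997],
    [-0.0055, 0, -0.1139]
  ],
  "angular": [
    [0, 0, 0],
    [0, 0, 0],
    [0, 0, 0],
    [0, 0, 0],
    [0, 0, 0],
    [0, 0, 0],
    [0, 0, 0],
    [0, 0, 0]
  ]
}}

```text
time: 4.7
eef_pos: [0.4548, -0.0199, 0.0845]
orientation: [0.0, -0.039, 0.999, -0.001]
contact_force: [4.5, -5.4, -9.9]
opening: 0.0207
grasp_force: 39.5
```

Request:
{"op": "move_arm", "data": {
  "linear": [
    [-0.0015, 0, -0.0142],
    [-0.0032, 0, -0.0283],
    [-0.005, 0, -0.0425],
    [-0.007, 0, -0.0566],
    [-0.0091, 0, -0.0707],
    [-0.0115, 0, -0.0848],
    [-0.014, 0, -0.0988],
    [-0.0166, 0, -0.1128]
  ],
  "angular": [
    [0, 0, 0],
    [0, 0, 0],
    [0, 0, 0],
    [0, 0, 0],
    [0, 0, 0],
    [0, 0, 0],
    [0, 0, 0],
    [0, 0, 0]
  ]
}}

```text
time: 5.5
eef_pos: [0.4586, -0.0197, 0.1125]
orientation: [-0.0, -0.039, 0.999, -0.001]
contact_force: [3.3, -5.6, -10.8]
opening: 0.0208
grasp_force: 39.5
```

Going well: the force is about 10 N. On up to the stop, slowing at the end.

Request:
{"op": "move_arm", "data": {
  "linear": [
    [-0.0029, 0, -0.014],
    [-0.0059, 0, -0.0279],
    [-0.0091, 0, -0.0418],
    [-0.0124, 0, -0.0557],
    [-0.0159, 0, -0.0695],
    [-0.0196, 0, -0.0833],
    [-0.0235, 0, -0.097],
    [-0.0275, 0, -0.1107]
  ],
  "angular": [
    [0, 0, 0],
    [0, 0, 0],
    [0, 0, 0],
    [0, 0, 0],
    [0, 0, 0],
    [0, 0, 0],
    [0, 0, 0],
    [0, 0, 0]
  ]
}}

```text
time: 6.3
eef_pos: [0.465, -0.0192, 0.1399]
orientation: [-0.001, -0.039, 0.999, -0.001]
contact_force: [3.6, -5.0, -11.2]
opening: 0.0205
grasp_force: 39.6
```

Request:
{"op": "move_arm", "data": {
  "linear": [
    [-0.0042, 0, -0.0136],
    [-0.0086, 0, -0.0272],
    [-0.0131, 0, -0.0407],
    [-0.016, 0, -0.05],
    [-0.0185, 0, -0.058],
    [-0.021, 0, -0.065],
    [-0.0235, 0, -0.071],
    [-0.026, 0, -0.0765]
  ],
  "angular": [
    [0, 0, 0],
    [0, 0, 0],
    [0, 0, 0],
    [0, 0, 0],
    [0, 0, 0],
    [0, 0, 0],
    [0, 0, 0],
    [0, 0, 0]
  ]
}}

```text
time: 7.1
eef_pos: [0.4711, -0.0188, 0.1588]
orientation: [-0.001, -0.039, 0.999, -0.001]
contact_force: [3.2, -5.6, -10.4]
opening: 0.0206
grasp_force: 39.8
```

Request:
{"op": "move_arm", "data": {
  "linear": [
    [-0.0015, 0, -0.003],
    [-0.003, 0, -0.006],
    [-0.0045, 0, -0.01],
    [-0.005, 0, -0.014],
    [-0.005, 0, -0.017],
    [-0.005, 0, -0.02],
    [-0.005, 0, -0.02],
    [-0.005, 0, -0.02]
  ],
  "angular": [
    [0, 0, 0],
    [0, 0, 0],
    [0, 0, 0],
    [0, 0, 0],
    [0, 0, 0],
    [0, 0, 0],
    [0, 0, 0],
    [0, 0, 0]
  ]
}}

```text
time: 7.9
eef_pos: [0.4728, -0.0187, 0.1636]
orientation: [-0.0, -0.039, 0.999, -0.001]
contact_force: [5.6, -5.3, -13.3]
opening: 0.0208
grasp_force: 39.9
```

```bash
python3 - <<'E'
from h import *
crop("side","pics/s2.png",210,150,140,110,5.6)
plan(None);o=manip.get_obs();print(o["contact_force"],o["opening"])
E
```

```text
t 7.95 pose [ 4.72800e-01 -1.87000e-02  1.63600e-01 -1.75573e+02] tz [-0.001 -0.002 -1.   ]
[  5.98350938  -5.00838173 -13.41420493] 0.020608696873663155
```

View pics/s2.png

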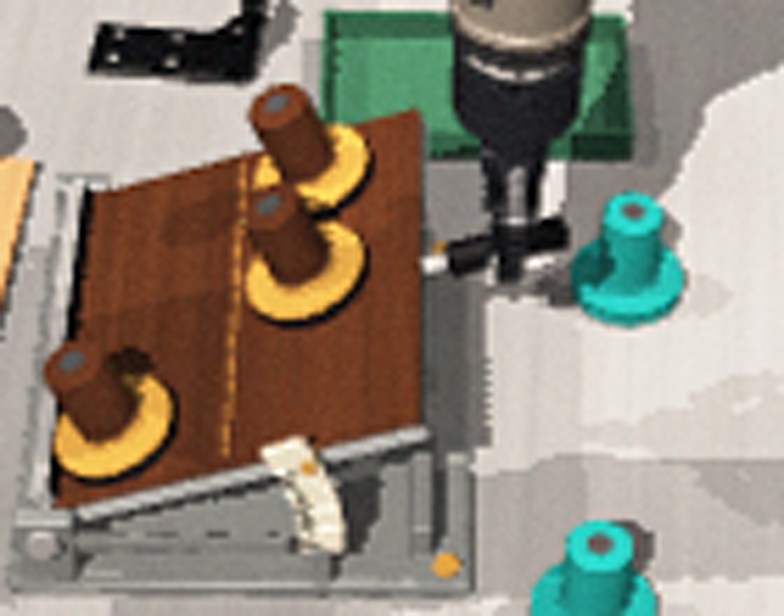

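Foot a, the near one at (110,410) by the stop bar, slid. The other two are still behind the yellow line, at (310,170) and (300,255). I'll push a little further to make sure the plane is on its stop.

Request:
{"op": "move_arm", "data": {
  "linear": [
    [-0.001, 0, -0.003],
    [-0.002, 0, -0.006],
    [-0.003, 0, -0.009],
    [-0.004, 0, -0.012],
    [-0.005, 0, -0.015],
    [-0.006, 0, -0.018],
    [-0.006, 0, -0.018],
    [-0.006, 0, -0.018]
  ],
  "angular": [
    [0, 0, 0],
    [0, 0, 0],
    [0, 0, 0],
    [0, 0, 0],
    [0, 0, 0],
    [0, 0, 0],
    [0, 0, 0],
    [0, 0, 0]
  ]
}}

```text
time: 8.75
eef_pos: [0.4733, -0.0186, 0.166]
orientation: [-0.001, -0.039, 0.999, -0.002]
contact_force: [11.1, -5.4, -36.0]
opening: 0.0208
grasp_force: 40.7
```

Request:
{"op": "move_arm", "data": {
  "linear": [
    [0.002, 0, 0.005],
    [0.005, 0, 0.012],
    [0.009, 0, 0.022],
    [0.013, 0, 0.034],
    [0.0175, 0, 0.047],
    [0.022, 0, 0.0605],
    [0.026, 0, 0.074],
    [0.03, 0, 0.0875]
  ],
  "angular": [
    [0, 0, 0],
    [0, 0, 0],
    [0, 0, 0],
    [0, 0, 0],
    [0, 0, 0],
    [0, 0, 0],
    [0, 0, 0],
    [0, 0, 0]
  ]
}}

```text
time: 9.55
eef_pos: [0.4671, -0.0191, 0.1476]
orientation: [-0.0, -0.039, 0.999, -0.001]
contact_force: [-2.5, -5.6, 5.3]
opening: 0.0203
grasp_force: 44.5
```

Request:
{"op": "move_arm", "data": {
  "linear": [
    [0.004, 0, 0.0137],
    [0.0078, 0, 0.0274],
    [0.0115, 0, 0.0412],
    [0.015, 0, 0.055],
    [0.0183, 0, 0.0689],
    [0.0215, 0, 0.0828],
    [0.0245, 0, 0.0967],
    [0.0275, 0, 0.1107]
  ],
  "angular": [
    [0, 0, 0],
    [0, 0, 0],
    [0, 0, 0],
    [0, 0, 0],
    [0, 0, 0],
    [0, 0, 0],
    [0, 0, 0],
    [0, 0, 0]
  ]
}}

```text
time: 10.35
eef_pos: [0.4596, -0.0196, 0.1197]
orientation: [-0.001, -0.038, 0.999, -0.001]
contact_force: [-3.5, -5.0, 5.4]
opening: 0.0204
grasp_force: 44.4
```

Request:
{"op": "move_arm", "data": {
  "linear": [
    [0.0026, 0, 0.014],
    [0.0051, 0, 0.028],
    [0.0075, 0, 0.0421],
    [0.0096, 0, 0.0562],
    [0.0116, 0, 0.0703],
    [0.0134, 0, 0.0845],
    [0.0151, 0, 0.0987],
    [0.0166, 0, 0.1128]
  ],
  "angular": [
    [0, 0, 0],
    [0, 0, 0],
    [0, 0, 0],
    [0, 0, 0],
    [0, 0, 0],
    [0, 0, 0],
    [0, 0, 0],
    [0, 0, 0]
  ]
}}

```text
time: 11.15
eef_pos: [0.455, -0.0199, 0.0914]
orientation: [-0.001, -0.038, 0.999, -0.001]
contact_force: [-4.7, -5.4, 4.8]
opening: 0.0205
grasp_force: 44.4
```

Request:
{"op": "move_arm", "data": {
  "linear": [
    [0.0017, 0, 0.0143],
    [0.0033, 0, 0.0286],
    [0.0047, 0, 0.0428],
    [0.0059, 0, 0.057],
    [0.007, 0, 0.071],
    [0.008, 0, 0.084],
    [0.0087, 0, 0.095],
    [0.0092, 0, 0.103]
  ],
  "angular": [
    [0, 0, 0],
    [0, 0, 0],
    [0, 0, 0],
    [0, 0, 0],
    [0, 0, 0],
    [0, 0, 0],
    [0, 0, 0],
    [0, 0, 0]
  ]
}}

```text
time: 11.95
eef_pos: [0.4531, -0.0201, 0.0657]
orientation: [-0.001, -0.038, 0.999, -0.001]
contact_force: [-3.2, -5.6, 4.3]
opening: 0.0205
grasp_force: 44.5
```

Request:
{"op": "move_arm", "data": {
  "linear": [
    [0.0004, 0, 0.006],
    [0.0008, 0, 0.012],
    [0.0012, 0, 0.018],
    [0.0016, 0, 0.024],
    [0.002, 0, 0.029],
    [0.0024, 0, 0.034],
    [0.0028, 0, 0.037],
    [0.003, 0, 0.038]
  ],
  "angular": [
    [0, 0, 0],
    [0, 0, 0],
    [0, 0, 0],
    [0, 0, 0],
    [0, 0, 0],
    [0, 0, 0],
    [0, 0, 0],
    [0, 0, 0]
  ]
}}

```text
time: 12.75
eef_pos: [0.453, -0.0201, 0.0572]
orientation: [-0.0, -0.038, 0.999, -0.0]
contact_force: [-5.3, -5.3, 18.8]
opening: 0.0206
grasp_force: 46.1
```

Request:
{"op": "move_arm", "data": {
  "linear": [
    [0, 0, -0.004],
    [0, 0, -0.004],
    [0, 0, -0.004],
    [0, 0, -0.004],
    [0, 0, -0.004]
  ],
  "angular": [
    [0, 0, 0],
    [0, 0, 0],
    [0, 0, 0],
    [0, 0, 0],
    [0, 0, 0]
  ],
  "jaw": 100
}}

```text
time: 13.25
eef_pos: [0.4532, -0.0184, 0.0571]
orientation: [-0.0, -0.04, 0.999, 0.0]
contact_force: [-0.2, 0.2, -0.5]
opening: 0.0852
grasp_force: 0.0
```

Request:
{"op": "move_arm", "data": {
  "linear": [
    [0, 0, -0.1],
    [0, 0, -0.25],
    [0, 0, -0.45],
    [0, 0, -0.65],
    [0, 0, -0.8],
    [0, 0, -0.8],
    [0, 0, -0.8]
  ],
  "angular": [
    [0, 0, 0],
    [0, 0, 0],
    [0, 0, 0],
    [0, 0, 0],
    [0, 0, 0],
    [0, 0, 0],
    [0, 0, 0]
  ]
}}

```text
time: 13.95
eef_pos: [0.4535, -0.0183, 0.2579]
orientation: [0.001, -0.04, 0.999, 0.0]
contact_force: [-0.0, 0.0, -0.2]
opening: 0.0856
grasp_force: 0.0
```

```bash
python3 - <<'E'
from h import *
crop("side","pics/s3.png",210,165,140,110,5.6)
plan(None)
E
```

```text
t 14.0 pose [ 4.527000e-01 -1.840000e-02  2.567000e-01 -1.754712e+02] tz [-0.001  0.    -1.   ]
```

View pics/s3.png

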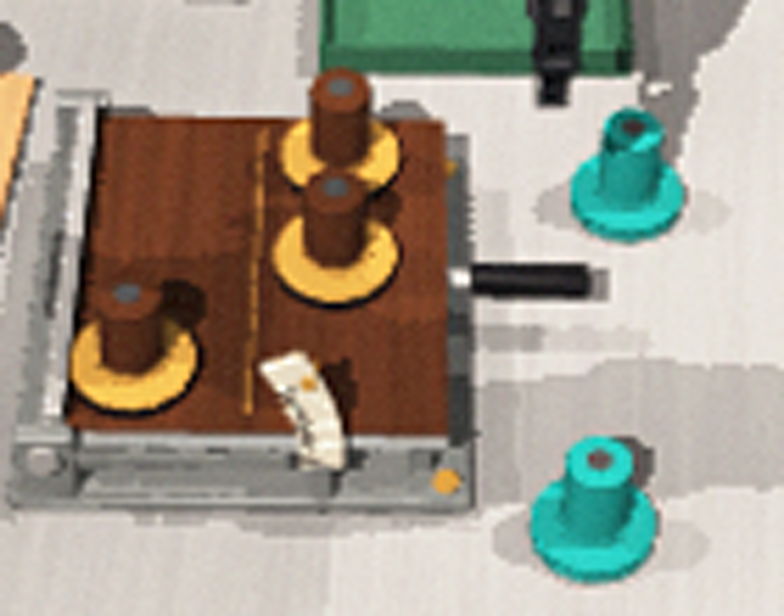

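The plane is flat again, with foot a's top at (128,292) and b and c unmoved, at (335,186) and (340,87). The one that slid goes first.

```bash
python3 - <<'E'
from h import *
S=lambda x,y,z:ray("side",210+x/5.6,165+y/5.6,z)
for k,x,y,z in [("fa",128,292,.13),("fb",335,186,.13),("fc",340,87,.13),("scale",285,360,.135)]:print(k,np.round(S(x,y,z),3))
p=S(128,292,.13)-[.003,.001,0]
plan(None,(.55,.03,.27,167),(p[0],p[1],.22,150),(p[0],p[1],.108,150),(p[0],p[1],.22,150),(.58,.21,.22,150),(.47,.306,.16,150),(.47,.306,.054,150))
E
```

```text
fa [0.69  0.089 0.13 ]
fb [ 0.577 -0.01   0.13 ]
fc [ 0.582 -0.098  0.13 ]
scale [0.592 0.138 0.135]
t 14.0 pose [ 4.527000e-01 -1.840000e-02  2.567000e-01 -1.754712e+02] tz [-0.001  0.    -1.   ]
[5.50e-01 3.00e-02 2.70e-01 1.67e+02] lin [-0.403, 0.162, -0.053] rz 0.39 rows>= 3
[6.87e-01 8.80e-02 2.20e-01 1.50e+02] lin [-0.481, 0.348, 0.2] rz 0.378 rows>= 4
[6.87e-01 8.80e-02 1.08e-01 1.50e+02] lin [0.0, 0.0, 0.448] rz -0.0 rows>= 3
[6.87e-01 8.80e-02 2.20e-01 1.50e+02] lin [0.0, 0.0, -0.448] rz -0.0 rows>= 3
[  0.58   0.21   0.22 150.  ] lin [0.615, 0.21, -0.0] rz -0.0 rows>= 4
[  0.47    0.306   0.16  150.   ] lin [0.573, 0.113, 0.24] rz -0.0 rows>= 4
[4.70e-01 3.06e-01 5.40e-02 1.50e+02] lin [0.0, 0.0, 0.424] rz -0.0 rows>= 3
```

Request:
{"op": "move_arm", "data": {
  "linear": [
    [-0.403, 0.162, -0.053],
    [-0.403, 0.162, -0.053],
    [-0.403, 0.162, -0.053],
    [-0.403, 0.162, -0.053],
    [-0.403, 0.162, -0.053]
  ],
  "angular": [
    [0, 0, 0.39],
    [0, 0, 0.39],
    [0, 0, 0.39],
    [0, 0, 0.39],
    [0, 0, 0.39]
  ]
}}

```text
time: 14.5
eef_pos: [0.5489, 0.0287, 0.2687]
orientation: [-0.002, 0.113, 0.994, -0.001]
contact_force: [0.1, -0.9, -0.5]
opening: 0.0855
grasp_force: 0.0
```

Request:
{"op": "move_arm", "data": {
  "linear": [
    [-0.481, 0.348, 0.2],
    [-0.481, 0.348, 0.2],
    [-0.481, 0.348, 0.2],
    [-0.481, 0.348, 0.2],
    [-0.481, 0.348, 0.2],
    [-0.481, 0.348, 0.2]
  ],
  "angular": [
    [0, 0, 0.378],
    [0, 0, 0.378],
    [0, 0, 0.378],
    [0, 0, 0.378],
    [0, 0, 0.378],
    [0, 0, 0.378]
  ]
}}

```text
time: 15.1
eef_pos: [0.686, 0.0852, 0.2208]
orientation: [-0.0, 0.26, 0.966, -0.0]
contact_force: [-0.6, -0.2, 0.8]
opening: 0.0852
grasp_force: 0.0
```

```bash
python3 - <<'E'
from h import *
crop("side","pics/s4.png",210,165,140,110,5.6)
plan(None,(.687,.088,.108,150))
E
```

```text
t 15.15 pose [6.861000e-01 8.530000e-02 2.214000e-01 1.498346e+02] tz [-0. -0. -1.]
[6.87e-01 8.80e-02 1.08e-01 1.50e+02] lin [0.002, 0.011, 0.454] rz -0.004 rows>= 3
```

View pics/s4.png

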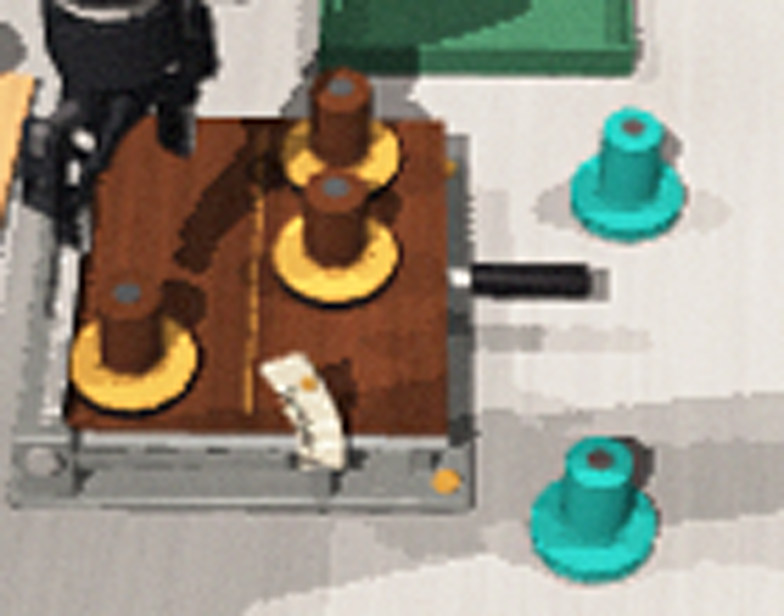

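The fingers straddle image column 122, above foot a's top at (128,292), which agrees. I'll lower and grip.

Request:
{"op": "move_arm", "data": {
  "linear": [
    [0.002, 0.008, 0.12],
    [0.002, 0.008, 0.24],
    [0.002, 0.008, 0.34],
    [0.002, 0.008, 0.41],
    [0.002, 0.008, 0.454],
    [0.002, 0.008, 0.454],
    [0.002, 0.008, 0.454]
  ],
  "angular": [
    [0, 0, 0],
    [0, 0, 0],
    [0, 0, 0],
    [0, 0, 0],
    [0, 0, 0],
    [0, 0, 0],
    [0, 0, 0]
  ]
}}

```text
time: 15.85
eef_pos: [0.6884, 0.0891, 0.1082]
orientation: [0.001, 0.259, 0.966, 0.0]
contact_force: [0.1, -0.1, 0.1]
opening: 0.0856
grasp_force: 0.0
```

Request:
{"op": "move_arm", "data": {
  "linear": [
    [0, 0, 0],
    [0, 0, 0],
    [0, 0, 0],
    [0, 0, 0],
    [0, 0, 0],
    [0, 0, 0]
  ],
  "angular": [
    [0, 0, 0],
    [0, 0, 0],
    [0, 0, 0],
    [0, 0, 0],
    [0, 0, 0],
    [0, 0, 0]
  ],
  "jaw": 0,
  "grip_force": 30
}}

```text
time: 16.45
eef_pos: [0.688, 0.0893, 0.1077]
orientation: [0.0, 0.259, 0.966, 0.0]
contact_force: [-2.7, 0.2, 6.2]
opening: 0.0395
grasp_force: 30.1
```

Request:
{"op": "move_arm", "data": {
  "linear": [
    [0, 0, -0.04],
    [0, 0, -0.12],
    [0, 0, -0.24],
    [0, 0, -0.36],
    [0, 0, -0.45],
    [0, 0, -0.45]
  ],
  "angular": [
    [0, 0, 0],
    [0, 0, 0],
    [0, 0, 0],
    [0, 0, 0],
    [0, 0, 0],
    [0, 0, 0]
  ]
}}

```text
time: 17.05
eef_pos: [0.6899, 0.0893, 0.2234]
orientation: [0.003, 0.259, 0.966, 0.001]
contact_force: [0.6, -0.1, -2.4]
opening: 0.0393
grasp_force: 30.9
```

Request:
{"op": "move_arm", "data": {
  "linear": [
    [0.06, 0.02, 0],
    [0.17, 0.06, 0],
    [0.3, 0.1, 0],
    [0.43, 0.145, 0],
    [0.55, 0.19, 0],
    [0.615, 0.21, 0],
    [0.615, 0.21, 0]
  ],
  "angular": [
    [0, 0, 0],
    [0, 0, 0],
    [0, 0, 0],
    [0, 0, 0],
    [0, 0, 0],
    [0, 0, 0],
    [0, 0, 0]
  ]
}}

```text
time: 17.75
eef_pos: [0.5782, 0.2149, 0.218]
orientation: [-0.002, 0.257, 0.966, -0.0]
contact_force: [-0.2, 0.8, -1.4]
opening: 0.0395
grasp_force: 30.8
```

Request:
{"op": "move_arm", "data": {
  "linear": [
    [0.08, 0.015, 0.03],
    [0.2, 0.04, 0.08],
    [0.34, 0.07, 0.14],
    [0.46, 0.09, 0.19],
    [0.54, 0.106, 0.225],
    [0.573, 0.113, 0.24],
    [0.573, 0.113, 0.24],
    [0.573, 0.113, 0.24]
  ],
  "angular": [
    [0, 0, 0],
    [0, 0, 0],
    [0, 0, 0],
    [0, 0, 0],
    [0, 0, 0],
    [0, 0, 0],
    [0, 0, 0],
    [0, 0, 0]
  ]
}}

```text
time: 18.55
eef_pos: [0.4729, 0.3066, 0.1599]
orientation: [0.001, 0.26, 0.966, -0.0]
contact_force: [-0.1, 0.1, -2.3]
opening: 0.0391
grasp_force: 30.8
```

```bash
python3 - <<'E'
from h import *
o=manip.get_obs();print(o["opening"],o["grasp_force"])
crop("side","pics/s5.png",240,230,120,100,6)
plan(None,(.47,.306,.052,150))
E
```

```text
0.03906185843458088 30.79531967639923
t 18.6 pose [  0.4731   0.3065   0.16   149.7951] tz [ 0.002 -0.    -1.   ]
[4.70e-01 3.06e-01 5.20e-02 1.50e+02] lin [0.01, -0.008, 0.432] rz -0.005 rows>= 3
```

View pics/s5.png

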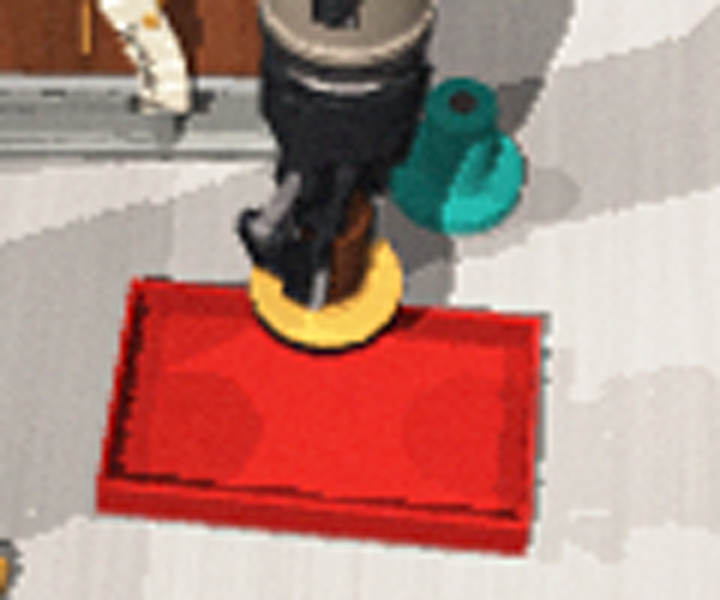

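Foot a hangs upright over the tray, at (325,290). Lowering it until it touches.

Request:
{"op": "move_arm", "data": {
  "linear": [
    [0.005, -0.004, 0.08],
    [0.01, -0.008, 0.18],
    [0.01, -0.008, 0.28],
    [0.01, -0.008, 0.36],
    [0.01, -0.008, 0.4],
    [0.01, -0.008, 0.415],
    [0.01, -0.008, 0.42],
    [0.01, -0.008, 0.425]
  ],
  "angular": [
    [0, 0, 0],
    [0, 0, 0],
    [0, 0, 0],
    [0, 0, 0],
    [0, 0, 0],
    [0, 0, 0],
    [0, 0, 0],
    [0, 0, 0]
  ]
}}

```text
time: 19.4
eef_pos: [0.469, 0.3077, 0.0542]
orientation: [0.001, 0.259, 0.966, 0.001]
contact_force: [-0.0, 0.3, -2.3]
opening: 0.0395
grasp_force: 30.8
```

Request:
{"op": "move_arm", "data": {
  "linear": [
    [0, 0, 0.003],
    [0, 0, 0.006],
    [0, 0, 0.009],
    [0, 0, 0.009],
    [0, 0, 0.009]
  ],
  "angular": [
    [0, 0, 0],
    [0, 0, 0],
    [0, 0, 0],
    [0, 0, 0],
    [0, 0, 0]
  ]
}}

```text
time: 19.9
eef_pos: [0.4683, 0.3077, 0.0517]
orientation: [0.0, 0.259, 0.966, 0.0]
contact_force: [-2.2, -0.7, 6.3]
opening: 0.0395
grasp_force: 31.4
```

Touching down at 6 N. Releasing and rising, then on to foot b.

Request:
{"op": "move_arm", "data": {
  "linear": [
    [0, 0, 0],
    [0, 0, 0],
    [0, 0, 0],
    [0, 0, 0],
    [0, 0, 0]
  ],
  "angular": [
    [0, 0, 0],
    [0, 0, 0],
    [0, 0, 0],
    [0, 0, 0],
    [0, 0, 0]
  ],
  "jaw": 100
}}

```text
time: 20.4
eef_pos: [0.4681, 0.3074, 0.051]
orientation: [0.0, 0.259, 0.966, -0.0]
contact_force: [0.9, 0.7, -0.3]
opening: 0.0854
grasp_force: 0.0
```

Request:
{"op": "move_arm", "data": {
  "linear": [
    [0, 0, -0.04],
    [0, 0, -0.12],
    [0, 0, -0.28],
    [0, 0, -0.48],
    [0, 0, -0.68],
    [0, 0, -0.72],
    [0, 0, -0.72]
  ],
  "angular": [
    [0, 0, 0],
    [0, 0, 0],
    [0, 0, 0],
    [0, 0, 0],
    [0, 0, 0],
    [0, 0, 0],
    [0, 0, 0]
  ]
}}

```text
time: 21.1
eef_pos: [0.4691, 0.3082, 0.2338]
orientation: [0.001, 0.259, 0.966, 0.002]
contact_force: [0.1, 0.0, -0.4]
opening: 0.0854
grasp_force: 0.0
```

```bash
python3 - <<'E'
from h import *
# green tray: centre (.502,-.3245), yaw 4; slots +-50 along length
c=np.array([.502,-.3245]);u=np.array([np.cos(np.radians(4)),np.sin(np.radians(4))])
g1=c+.05*u;g2=c-.05*u;print(g1,g2)
plan(None,(.54,.14,.23,145),(.576,-.011,.22,140),(.576,-.011,.108,140),(.576,-.011,.23,140),(.565,-.17,.23,140),(*g1,.16,140),(*g1,.052,140))
E
```

```text
[ 0.5518782  -0.32101218] [ 0.4521218  -0.32798782]
t 21.1 pose [  0.4691   0.3082   0.2338 149.9393] tz [ 0.004  0.004 -1.   ]
[5.40e-01 1.40e-01 2.30e-01 1.45e+02] lin [-0.582, -0.44, 0.015] rz 0.11 rows>= 4
[ 5.76e-01 -1.10e-02  2.20e-01  1.40e+02] lin [-0.464, -0.412, 0.04] rz 0.111 rows>= 4
[ 5.76e-01 -1.10e-02  1.08e-01  1.40e+02] lin [0.0, 0.0, 0.448] rz -0.0 rows>= 3
[ 5.76e-01 -1.10e-02  2.30e-01  1.40e+02] lin [0.0, 0.0, -0.488] rz -0.0 rows>= 3
[  0.565  -0.17    0.23  140.   ] lin [-0.375, -0.515, -0.0] rz -0.0 rows>= 4
[  0.552  -0.321   0.16  140.   ] lin [-0.348, -0.496, 0.28] rz -0.0 rows>= 4
[ 5.52e-01 -3.21e-01  5.20e-02  1.40e+02] lin [0.0, 0.0, 0.432] rz -0.0 rows>= 3
```

Request:
{"op": "move_arm", "data": {
  "linear": [
    [-0.582, -0.44, 0.015],
    [-0.582, -0.44, 0.015],
    [-0.582, -0.44, 0.015],
    [-0.582, -0.44, 0.015],
    [-0.582, -0.44, 0.015],
    [-0.582, -0.44, 0.015]
  ],
  "angular": [
    [0, 0, 0.11],
    [0, 0, 0.11],
    [0, 0, 0.11],
    [0, 0, 0.11],
    [0, 0, 0.11],
    [0, 0, 0.11]
  ]
}}

```text
time: 21.7
eef_pos: [0.5381, 0.1386, 0.2256]
orientation: [-0.001, 0.302, 0.953, -0.001]
contact_force: [-0.5, 0.6, 0.3]
opening: 0.0854
grasp_force: 0.0
```

Request:
{"op": "move_arm", "data": {
  "linear": [
    [-0.464, -0.412, 0.04],
    [-0.464, -0.412, 0.04],
    [-0.464, -0.412, 0.04],
    [-0.464, -0.412, 0.04],
    [-0.464, -0.412, 0.04],
    [-0.464, -0.412, 0.04],
    [-0.464, -0.412, 0.04]
  ],
  "angular": [
    [0, 0, 0.111],
    [0, 0, 0.111],
    [0, 0, 0.111],
    [0, 0, 0.111],
    [0, 0, 0.111],
    [0, 0, 0.111],
    [0, 0, 0.111]
  ]
}}

```text
time: 22.4
eef_pos: [0.5746, -0.0085, 0.2168]
orientation: [-0.001, 0.34, 0.94, 0.0]
contact_force: [-0.4, -0.1, -0.2]
opening: 0.0856
grasp_force: 0.0
```

```bash
python3 - <<'E'
from h import *
plan(None,(.576,-.011,.108,140))
E
```

```text
t 22.4 pose [ 5.746000e-01 -8.500000e-03  2.168000e-01  1.402463e+02] tz [-0.001  0.001 -1.   ]
[ 5.76e-01 -1.10e-02  1.08e-01  1.40e+02] lin [-0.011, -0.004, 0.435] rz 0.005 rows>= 3
```

Request:
{"op": "move_arm", "data": {
  "linear": [
    [-0.008, -0.004, 0.12],
    [-0.008, -0.004, 0.24],
    [-0.008, -0.004, 0.34],
    [-0.008, -0.004, 0.4],
    [-0.008, -0.004, 0.435],
    [-0.008, -0.004, 0.435],
    [-0.008, -0.004, 0.435]
  ],
  "angular": [
    [0, 0, 0],
    [0, 0, 0],
    [0, 0, 0],
    [0, 0, 0],
    [0, 0, 0],
    [0, 0, 0],
    [0, 0, 0]
  ]
}}

```text
time: 23.1
eef_pos: [0.5764, -0.0133, 0.1094]
orientation: [0.001, 0.342, 0.94, 0.0]
contact_force: [-0.0, -0.1, 0.1]
opening: 0.0852
grasp_force: 0.0
```

Request:
{"op": "move_arm", "data": {
  "linear": [
    [0, 0, 0],
    [0, 0, 0],
    [0, 0, 0],
    [0, 0, 0],
    [0, 0, 0],
    [0, 0, 0]
  ],
  "angular": [
    [0, 0, 0],
    [0, 0, 0],
    [0, 0, 0],
    [0, 0, 0],
    [0, 0, 0],
    [0, 0, 0]
  ],
  "jaw": 0,
  "grip_force": 30
}}

```text
time: 23.7
eef_pos: [0.5762, -0.0135, 0.1092]
orientation: [0.0, 0.342, 0.94, 0.0]
contact_force: [-0.3, 1.0, 6.0]
opening: 0.0392
grasp_force: 29.8
```

Request:
{"op": "move_arm", "data": {
  "linear": [
    [0, 0, -0.04],
    [0, 0, -0.12],
    [0, 0, -0.26],
    [0, 0, -0.4],
    [0, 0, -0.48],
    [0, 0, -0.48]
  ],
  "angular": [
    [0, 0, 0],
    [0, 0, 0],
    [0, 0, 0],
    [0, 0, 0],
    [0, 0, 0],
    [0, 0, 0]
  ]
}}

```text
time: 24.3
eef_pos: [0.5773, -0.0139, 0.2317]
orientation: [0.002, 0.342, 0.94, 0.001]
contact_force: [0.7, 0.7, -2.3]
opening: 0.0391
grasp_force: 30.9
```

Request:
{"op": "move_arm", "data": {
  "linear": [
    [-0.04, -0.05, 0],
    [-0.1, -0.14, 0],
    [-0.19, -0.26, 0],
    [-0.28, -0.38, 0],
    [-0.35, -0.48, 0],
    [-0.375, -0.515, 0],
    [-0.375, -0.515, 0]
  ],
  "angular": [
    [0, 0, 0],
    [0, 0, 0],
    [0, 0, 0],
    [0, 0, 0],
    [0, 0, 0],
    [0, 0, 0],
    [0, 0, 0]
  ]
}}

```text
time: 25.0
eef_pos: [0.563, -0.1754, 0.2271]
orientation: [-0.001, 0.344, 0.939, -0.001]
contact_force: [0.9, -0.1, -2.0]
opening: 0.0395
grasp_force: 30.8
```

Request:
{"op": "move_arm", "data": {
  "linear": [
    [-0.04, -0.06, 0.03],
    [-0.11, -0.15, 0.08],
    [-0.2, -0.28, 0.15],
    [-0.28, -0.4, 0.22],
    [-0.33, -0.47, 0.26],
    [-0.348, -0.496, 0.28],
    [-0.348, -0.496, 0.28],
    [-0.348, -0.496, 0.28]
  ],
  "angular": [
    [0, 0, 0],
    [0, 0, 0],
    [0, 0, 0],
    [0, 0, 0],
    [0, 0, 0],
    [0, 0, 0],
    [0, 0, 0],
    [0, 0, 0]
  ]
}}

```text
time: 25.8
eef_pos: [0.5527, -0.3211, 0.1584]
orientation: [-0.0, 0.341, 0.94, 0.001]
contact_force: [-0.0, 0.0, -1.7]
opening: 0.039
grasp_force: 30.8
```

```bash
python3 - <<'E'
from h import *
plan(None,(.552,-.321,.0535,140))
E
```

```text
t 25.8 pose [  0.5527  -0.3211   0.1584 140.1429] tz [ 0.     0.002 -1.   ]
[ 5.52e-01 -3.21e-01  5.40e-02  1.40e+02] lin [0.002, -0.002, 0.419] rz 0.003 rows>= 3
```

Request:
{"op": "move_arm", "data": {
  "linear": [
    [0.002, -0.002, 0.08],
    [0.002, -0.002, 0.18],
    [0.002, -0.002, 0.28],
    [0.002, -0.002, 0.35],
    [0.002, -0.002, 0.39],
    [0.002, -0.002, 0.4],
    [0.002, -0.002, 0.405],
    [0.002, -0.002, 0.41]
  ],
  "angular": [
    [0, 0, 0],
    [0, 0, 0],
    [0, 0, 0],
    [0, 0, 0],
    [0, 0, 0],
    [0, 0, 0],
    [0, 0, 0],
    [0, 0, 0]
  ]
}}

```text
time: 26.6
eef_pos: [0.5518, -0.3238, 0.057]
orientation: [0.001, 0.342, 0.94, -0.0]
contact_force: [-1.2, 0.1, -3.3]
opening: 0.0394
grasp_force: 30.8
```

Request:
{"op": "move_arm", "data": {
  "linear": [
    [0, 0, 0.003],
    [0, 0, 0.006],
    [0, 0, 0.009],
    [0, 0, 0.011],
    [0, 0, 0.011],
    [0, 0, 0.011]
  ],
  "angular": [
    [0, 0, 0],
    [0, 0, 0],
    [0, 0, 0],
    [0, 0, 0],
    [0, 0, 0],
    [0, 0, 0]
  ]
}}

```text
time: 27.2
eef_pos: [0.5513, -0.3235, 0.0537]
orientation: [0.0, 0.342, 0.94, 0.0]
contact_force: [0.4, 0.9, 4.0]
opening: 0.0394
grasp_force: 31.3
```

Touching down. Releasing, then foot c.

Request:
{"op": "move_arm", "data": {
  "linear": [
    [0, 0, 0],
    [0, 0, 0],
    [0, 0, 0],
    [0, 0, 0],
    [0, 0, 0]
  ],
  "angular": [
    [0, 0, 0],
    [0, 0, 0],
    [0, 0, 0],
    [0, 0, 0],
    [0, 0, 0]
  ],
  "jaw": 100
}}

```text
time: 27.7
eef_pos: [0.5511, -0.3235, 0.0532]
orientation: [-0.0, 0.342, 0.94, -0.0]
contact_force: [0.3, -0.1, -0.3]
opening: 0.0854
grasp_force: 0.0
```

Request:
{"op": "move_arm", "data": {
  "linear": [
    [0, 0, -0.04],
    [0, 0, -0.12],
    [0, 0, -0.28],
    [0, 0, -0.48],
    [0, 0, -0.66],
    [0, 0, -0.68],
    [0, 0, -0.68],
    [0, 0, -0.68]
  ],
  "angular": [
    [0, 0, 0],
    [0, 0, 0],
    [0, 0, 0],
    [0, 0, 0],
    [0, 0, 0],
    [0, 0, 0],
    [0, 0, 0],
    [0, 0, 0]
  ]
}}

```text
time: 28.5
eef_pos: [0.5505, -0.3228, 0.2224]
orientation: [-0.001, 0.342, 0.94, 0.0]
contact_force: [-0.7, 0.4, -0.1]
opening: 0.0855
grasp_force: 0.0
```

```bash
python3 - <<'E'
from h import *
g2=(.452,-.328)
plan(None,(.581,-.1,.22,140),(.581,-.1,.108,140),(.581,-.1,.23,140),(.52,-.22,.23,140),(*g2,.16,140),(*g2,.052,140))
E
```

```text
t 28.5 pose [  0.5505  -0.3228   0.2224 140.0153] tz [-0.001  0.001 -1.   ]
[ 5.81e-01 -1.00e-01  2.20e-01  1.40e+02] lin [0.479, 0.761, 0.009] rz 0.0 rows>= 5
[ 5.81e-01 -1.00e-01  1.08e-01  1.40e+02] lin [0.0, 0.0, 0.448] rz -0.0 rows>= 3
[ 5.81e-01 -1.00e-01  2.30e-01  1.40e+02] lin [0.0, 0.0, -0.488] rz -0.0 rows>= 3
[  0.52  -0.22   0.23 140.  ] lin [-0.122, -0.525, -0.0] rz -0.0 rows>= 3
[  0.452  -0.328   0.16  140.   ] lin [-0.069, -0.506, 0.28] rz -0.0 rows>= 3
[ 4.52e-01 -3.28e-01  5.20e-02  1.40e+02] lin [0.0, 0.0, 0.432] rz -0.0 rows>= 3
```

Request:
{"op": "move_arm", "data": {
  "linear": [
    [0.479, 0.761, 0.009],
    [0.479, 0.761, 0.009],
    [0.479, 0.761, 0.009],
    [0.479, 0.761, 0.009],
    [0.479, 0.761, 0.009],
    [0.479, 0.761, 0.009],
    [0.479, 0.761, 0.009],
    [0.479, 0.761, 0.009]
  ],
  "angular": [
    [0, 0, 0],
    [0, 0, 0],
    [0, 0, 0],
    [0, 0, 0],
    [0, 0, 0],
    [0, 0, 0],
    [0, 0, 0],
    [0, 0, 0]
  ]
}}

```text
time: 29.3
eef_pos: [0.5808, -0.1024, 0.2202]
orientation: [-0.001, 0.343, 0.939, -0.001]
contact_force: [-0.6, 0.4, -0.6]
opening: 0.0852
grasp_force: 0.0
```

```bash
python3 - <<'E'
from h import *
plan(None,(.581,-.1,.108,140))
E
```

```text
t 29.3 pose [ 5.808000e-01 -1.024000e-01  2.202000e-01  1.398754e+02] tz [-0.002 -0.001 -1.   ]
[ 5.81e-01 -1.00e-01  1.08e-01  1.40e+02] lin [0.006, 0.008, 0.449] rz -0.003 rows>= 3
```

Request:
{"op": "move_arm", "data": {
  "linear": [
    [0.004, 0.005, 0.12],
    [0.004, 0.005, 0.24],
    [0.004, 0.005, 0.34],
    [0.004, 0.005, 0.41],
    [0.004, 0.005, 0.449],
    [0.004, 0.005, 0.449],
    [0.004, 0.005, 0.449]
  ],
  "angular": [
    [0, 0, 0],
    [0, 0, 0],
    [0, 0, 0],
    [0, 0, 0],
    [0, 0, 0],
    [0, 0, 0],
    [0, 0, 0]
  ]
}}

```text
time: 30.0
eef_pos: [0.5819, -0.1001, 0.1093]
orientation: [0.0, 0.343, 0.939, -0.0]
contact_force: [-0.1, 0.4, -0.0]
opening: 0.0856
grasp_force: 0.0
```

Request:
{"op": "move_arm", "data": {
  "linear": [
    [0, 0, 0],
    [0, 0, 0],
    [0, 0, 0],
    [0, 0, 0],
    [0, 0, 0],
    [0, 0, 0]
  ],
  "angular": [
    [0, 0, 0],
    [0, 0, 0],
    [0, 0, 0],
    [0, 0, 0],
    [0, 0, 0],
    [0, 0, 0]
  ],
  "jaw": 0,
  "grip_force": 30
}}

```text
time: 30.6
eef_pos: [0.5819, -0.0992, 0.1094]
orientation: [0.0, 0.342, 0.94, 0.0]
contact_force: [-2.1, 0.2, 6.7]
opening: 0.0392
grasp_force: 29.8
```

Request:
{"op": "move_arm", "data": {
  "linear": [
    [0, 0, -0.04],
    [0, 0, -0.12],
    [0, 0, -0.26],
    [0, 0, -0.4],
    [0, 0, -0.48],
    [0, 0, -0.48]
  ],
  "angular": [
    [0, 0, 0],
    [0, 0, 0],
    [0, 0, 0],
    [0, 0, 0],
    [0, 0, 0],
    [0, 0, 0]
  ]
}}

```text
time: 31.2
eef_pos: [0.5833, -0.0995, 0.232]
orientation: [0.003, 0.342, 0.94, 0.001]
contact_force: [0.3, -0.1, -1.6]
opening: 0.0393
grasp_force: 30.8
```

Request:
{"op": "move_arm", "data": {
  "linear": [
    [-0.01, -0.05, 0],
    [-0.03, -0.14, 0],
    [-0.06, -0.26, 0],
    [-0.09, -0.38, 0],
    [-0.114, -0.48, 0],
    [-0.122, -0.525, 0],
    [-0.122, -0.525, 0]
  ],
  "angular": [
    [0, 0, 0],
    [0, 0, 0],
    [0, 0, 0],
    [0, 0, 0],
    [0, 0, 0],
    [0, 0, 0],
    [0, 0, 0]
  ]
}}

```text
time: 31.9
eef_pos: [0.5186, -0.221, 0.2277]
orientation: [-0.001, 0.344, 0.939, -0.0]
contact_force: [0.3, 0.2, -2.1]
opening: 0.0396
grasp_force: 30.8
```

Request:
{"op": "move_arm", "data": {
  "linear": [
    [-0.01, -0.06, 0.01],
    [-0.02, -0.15, 0.04],
    [-0.04, -0.28, 0.1],
    [-0.055, -0.4, 0.18],
    [-0.065, -0.47, 0.24],
    [-0.069, -0.506, 0.28],
    [-0.069, -0.506, 0.28],
    [-0.069, -0.506, 0.28]
  ],
  "angular": [
    [0, 0, 0],
    [0, 0, 0],
    [0, 0, 0],
    [0, 0, 0],
    [0, 0, 0],
    [0, 0, 0],
    [0, 0, 0],
    [0, 0, 0]
  ]
}}

```text
time: 32.7
eef_pos: [0.4536, -0.3263, 0.1588]
orientation: [0.0, 0.341, 0.94, 0.0]
contact_force: [0.9, 0.6, -2.3]
opening: 0.0398
grasp_force: 30.8
```

```bash
python3 - <<'E'
from h import *
crop("top","pics/t6.png",150,140,260,150,3)
plan(None,(.452,-.328,.0535,140))
E
```

```text
t 32.75 pose [  0.4541  -0.3262   0.1592 140.139 ] tz [ 0.001  0.    -1.   ]
[ 4.52e-01 -3.28e-01  5.40e-02  1.40e+02] lin [0.002, -0.011, 0.423] rz 0.003 rows>= 3
```

View pics/t6.png

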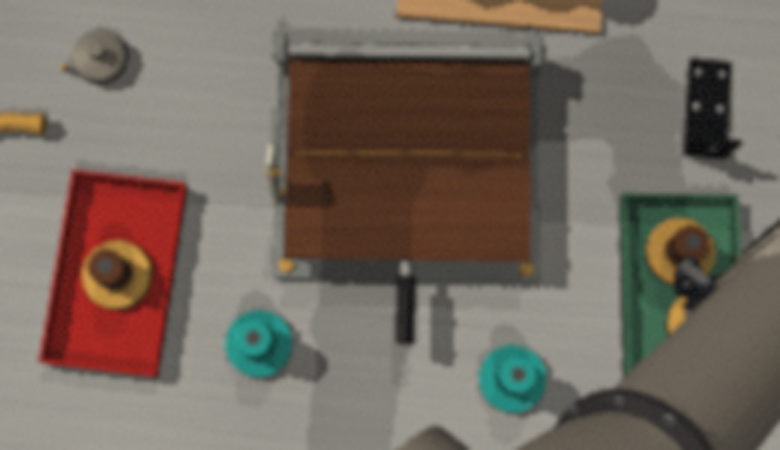

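Foot a is in the red tray (116,275), upright. Foot b is in the green tray (680,250), and c is over the tray's nearer half.

Request:
{"op": "move_arm", "data": {
  "linear": [
    [0.002, -0.006, 0.08],
    [0.002, -0.01, 0.18],
    [0.002, -0.01, 0.28],
    [0.002, -0.01, 0.35],
    [0.002, -0.01, 0.39],
    [0.002, -0.01, 0.4],
    [0.002, -0.01, 0.405],
    [0.002, -0.01, 0.41]
  ],
  "angular": [
    [0, 0, 0],
    [0, 0, 0],
    [0, 0, 0],
    [0, 0, 0],
    [0, 0, 0],
    [0, 0, 0],
    [0, 0, 0],
    [0, 0, 0]
  ]
}}

```text
time: 33.55
eef_pos: [0.4514, -0.3291, 0.0572]
orientation: [0.001, 0.342, 0.94, -0.0]
contact_force: [0.1, 0.6, -1.8]
opening: 0.0389
grasp_force: 30.9
```

Request:
{"op": "move_arm", "data": {
  "linear": [
    [0, 0, 0.003],
    [0, 0, 0.006],
    [0, 0, 0.009],
    [0, 0, 0.012],
    [0, 0, 0.013],
    [0, 0, 0.013]
  ],
  "angular": [
    [0, 0, 0],
    [0, 0, 0],
    [0, 0, 0],
    [0, 0, 0],
    [0, 0, 0],
    [0, 0, 0]
  ]
}}

```text
time: 34.15
eef_pos: [0.4507, -0.329, 0.0538]
orientation: [0.0, 0.342, 0.94, 0.0]
contact_force: [-1.1, 2.7, 6.6]
opening: 0.0395
grasp_force: 31.8
```

Request:
{"op": "move_arm", "data": {
  "linear": [
    [0, 0, 0],
    [0, 0, 0],
    [0, 0, 0],
    [0, 0, 0],
    [0, 0, 0]
  ],
  "angular": [
    [0, 0, 0],
    [0, 0, 0],
    [0, 0, 0],
    [0, 0, 0],
    [0, 0, 0]
  ],
  "jaw": 100
}}

```text
time: 34.65
eef_pos: [0.4506, -0.3289, 0.053]
orientation: [-0.0, 0.342, 0.94, -0.0]
contact_force: [-0.9, -0.7, -0.2]
opening: 0.0854
grasp_force: 0.0
```

Request:
{"op": "move_arm", "data": {
  "linear": [
    [0, 0, -0.04],
    [0, 0, -0.12],
    [0, 0, -0.28],
    [0, 0, -0.48],
    [0, 0, -0.68],
    [0, 0, -0.8],
    [0, 0, -0.8],
    [0, 0, -0.8]
  ],
  "angular": [
    [0, 0, 0],
    [0, 0, 0],
    [0, 0, 0],
    [0, 0, 0],
    [0, 0, 0],
    [0, 0, 0],
    [0, 0, 0],
    [0, 0, 0]
  ]
}}

```text
time: 35.45
eef_pos: [0.4507, -0.3288, 0.2538]
orientation: [0.001, 0.342, 0.94, 0.0]
contact_force: [-1.1, 0.3, -0.7]
opening: 0.0857
grasp_force: 0.0
```

```bash
python3 - <<'E'
from h import *
cv2.imwrite("pics/s7.png",cv2.resize(camera("side")[80:380,120:520],(800,600)))
E
```

```text
(no output)
```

View pics/s7.png

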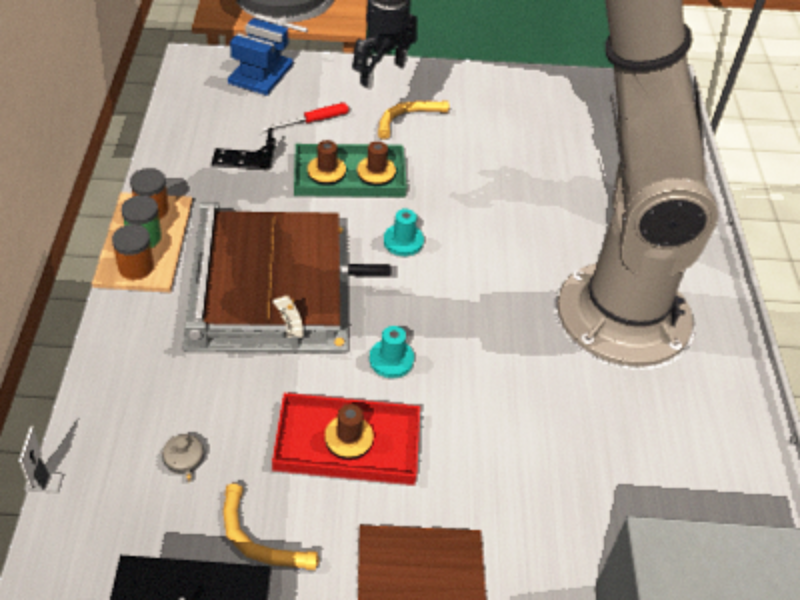

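Two feet stand upright in the green tray at (327,165) and (377,165), and one in the red at (349,430). The plane is flat and empty, nothing else has moved, and the gripper is clear.

```bash
python3 -c "
from cell import order
print(order.hand_in())"
```

```text
the job is handed in; nothing more can be done
None
```

The job is handed in at about 35.5 s on the robot's clock: foot a slid and is in the red tray, feet b and c held and are in the green tray, and the plane is back flat.

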